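# Unscrew the jam jar lid for metal recycling

### The arm

A 6-joint arm with a two-finger parallel gripper is mounted at the origin on the work surface. World frame = base frame: x ahead of the robot, y to its left, z up, the work surface at z = 0. Lengths are in m, angles in rad, forces in N, time in s.
With the tool pointing down it reaches from about 0.35 to 0.85 m from the base axis. Payload 8.1 kg.
Tool frame: the origin (TCP) lies between the finger pads; the fingertips stand 14 mm ahead of it and the grasp point (between the pads) lies 5 mm behind it; z points along the fingers, y is the line along which they close (so a half turn about z gives the same grasp; the last joint's range is limited). The gripper opens to 93 mm and grips with 3 to 60 N. Pads are 15 mm wide; open, the fingers measure 128 mm over their backs; the gripper's body (75 mm by 188 mm) begins 65 mm behind the grasp point.
Start: joints at [-1.25, 0.13, 1.488, -0, 1.523, -0.085], TCP at [0.237, -0.551, 0.196] pointing down, gripper open.
Joint ranges: [-2.96, 2.96], [-0.89, 2.26], [0.02, 2.5], [-1.34, 4.48], [0, 2.73], [-2.66, 2.66]. Speed limits (rad/s): [2.39, 2.39, 2.79, 3.14, 3.14, 3.14].

### API

Orientations are given as a rotation vector (axis times angle).
In Python, from plant import robot gives the robot as it stands.
- The arm moves only by the tool arm_command, never from a script. Its argument "targets" is a list of rows, each an object of numbers: "x", "y", "z": the shift along the world's x, y, z in units of 500 mm (1.0 is 500 mm); "rx", "ry", "rz": the turn, a rotation vector about the world's x, y, z in units of 2 rad (1.0 is 2 rad); "claw": the closure in counts, from 0 (fully open) to 255 (shut). In form: [{"x": .., "y": .., "z": .., "rx": .., "ry": .., "rz": .., "claw": ..}, ...]. A call has 1 to 10 rows; each row is the pose to reach, as a shift and turn from the pose commanded when the call began; what a row does not reach only later rows make up. A row lasts 1/12 s, in which the tool goes at most 41.7 mm and 7.16 degrees, less where a joint would pass 70% of its speed; a pose out of reach is approached as far as the arm can. A call with a number of a shift or a turn outside -1 to 1 is refused whole. A call with a gripper value outside its range is refused whole. The fingers move at their own pace and stop on an object; "squeeze" is the grip in N (left out, the last holds). Time passes only in rows, so rows that repeat a pose let the fingers close. It gives the time, the measured TCP pose, the force, the opening and the grip force at its end, in the units of the state.
- robot.read_state(): the state, without advancing time (a new reading comes with each control period).
- robot.read_camera(name): name is "scene" or "top" or "wrist"; returns (picture, depth): 400x640x3 uint8, red, green, blue; 400x640 float32, m along the optical axis (not along the pixel's ray), 0 where there is no reading.
- robot.get_calibration(name): a dict with "intrinsics" (3x3 intrinsics, pixels), "origin" and "orientation" of the camera in the world. Camera axes: x right, y up, looking along -z (the intrinsics and any distortion apply to the point x, -y, -z); pixel columns grow to the right and rows downward; lengths in m; the calibration is good to about 2 mm. A picture is of the moment at which its call begins: read the wrist's pose just before it. get_calibration takes no time and is no camera call; for the wrist camera it gives the pose at the moment of the call.
- robot.close_job(): hands the job in; it is judged then, once.
The state is a dict: "t": time; "q": joint angles; "dq": joint speeds; "joint_torque": joint torques, N m; "tool_pos": TCP position; "orientation": TCP orientation; "force": force on the tool from outside, world axes, zero at the start; "wrist_torque": the same for the moment, N m; "opening": finger opening in m; "gripper_force": force on a finger pad.
Only numpy, scipy, OpenCV 4.12 (cv2) and the standard library are available. Lean on these libraries where they do the work, as an engineer would, in place of code of your own. Each camera call takes 0.05 s, during which the arm holds its last target. There are 200 camera calls.

### The job

Sort the empty jam jar for recycling: unscrew the red lid of the clear glass jar anticlockwise, regripping as needed, until it comes loose, then lift it off and put it down flat, top side up, in the aluminium foil tray. Leave the green-lidded amber jar shut.

Things in the scene. Friction and masses are not known exactly. Their poses are not given: they have to be found in the camera images.
- red_lid_center (a point): Centre (half-way up) of the red metal screw lid, 60 mm in diameter, 18 mm high, 25 g, z up. It starts screwed on an empty clear glass jar held in a fixed jar grip (jar cannot move), centre 113 mm above the shelf, with 2 mm of play sideways. Below it the jar slopes in: radius 23 mm at 94 mm above the shelf, 30 mm at 78 mm. The lid does not rise as it turns; once unscrewed it lifts straight up.
- red_thread (a joint): Turn of the red lid on its jar, rad: 0 tight, growing anticlockwise seen from above, stop at 2.4; lags the lid by up to 0.15. Friction 0.25 N m; stays where left, also once the lid is off. From about 2.05 to the stop the lid lifts off, below that inner lugs hold it down. Usually takes two or three grasps: twist, open, turn back, grip, twist.
- tray_floor (a point): Middle of the inner floor (3 mm above the shelf) of the loose aluminium foil tray, z up, 90 g. Flat floor 220 mm along its x, 160 mm along its y; sides slope outward to a mouth of 252 x 192 mm, 36 mm high.
- green_thread (a joint): Turn of the green lid of the amber glass jar, rad: 0 tight, growing anticlockwise. This bystander jar has the shape and fixed grip (96 mm in diameter) of the clear jar and stands at least 150 mm from it. To be left as it is.
Not all that is in view belongs to the job. Leave any yellow look-alike of the part that bears green_thread alone.

How it is judged:
By the outcome, as a careful person would: the job done as asked, in the order asked, and still so for the second after the job is handed in, with the robot touching nothing.
It also fails if it takes over 54 s, if anything falls off the work surface, if the arm or the gripper's body presses on something with over 40 N, if the wrist force passes 120 N, or if a joint passes its speed limit or range.

## Working session

There is one attempt and no reset: what is moved stays moved. The work goes in short steps, Python scripts to look and compute and a tool call to move; the robot and the scene stay as the last step left them, time stands still between calls to the robot, and variables do not carry over. Pictures are saved under pics/ and viewed, at most 10 in all, crops included, and the job is handed in when it is done.

Besides the shell and the picture viewer there is one more tool, called as name(argument=value, ...) on one line, values as JSON. arm_command: Moves the arm, as the interface text tells. Shifts and turns lie within -1 to 1; 1 stands for 500 mm of shift or 2 rad of turn. Its arguments: {"type":"object","properties":{"targets":{"type":"array","items":{"type":"object","properties":{"x":{"type":"number","minimum":-1,"maximum":1},"y":{"type":"number","minimum":-1,"maximum":1},"z":{"type":"number","minimum":-1,"maximum":1},"rx":{"type":"number","minimum":-1,"maximum":1},"ry":{"type":"number","minimum":-1,"maximum":1},"rz":{"type":"number","minimum":-1,"maximum":1},"claw":{"type":"number"}}}},"squeeze":{"type":"number"}},"required":["targets"]}

```bash
mkdir -p pics; python3 - <<'E'
from plant import robot
import cv2,numpy as np
for n in("top","scene"):
    p,d=robot.read_camera(n); c=robot.get_calibration(n)
    np.savez(f"pics/{n}.npz",p=p,d=d,**{k:np.array(c[k]) for k in("intrinsics","origin","orientation")})
    cv2.imwrite(f"pics/{n}.png",p[:,:,::-1]); print(n,c)
print(robot.read_state())
E
```

```text
top {'intrinsics': array([[397.05884948,   0.        , 319.45664709],
       [  0.        , 397.05884948, 201.79302564],
       [  0.        ,   0.        ,   1.        ]]), 'origin': array([0.5083816 , 0.01568127, 1.03242864]), 'orientation': array([ 0.00224675, -0.04552998, -1.58393611])}
scene {'intrinsics': array([[368.81836494,   0.        , 317.79298959],
       [  0.        , 368.81836494, 202.01587002],
       [  0.        ,   0.        ,   1.        ]]), 'origin': array([ 1.05683675, -0.03075413,  0.57878052]), 'orientation': array([0.67227046, 0.62137448, 1.39201245])}
{'t': 0.1, 'q': array([-1.25039231e+00,  1.31097930e-01,  1.48915204e+00, -1.52867459e-05,
        1.52299454e+00, -8.53698873e-02]), 'dq': array([ 0.00021341, -0.00236894, -0.00185772, -0.00086971,  0.00010825,
        0.00084226]), 'joint_torque': array([ 1.84993034e-03, -5.61338174e+01, -4.93097162e+01,  7.70685403e-02,
        2.89735536e-02, -7.73897955e-05]), 'tool_pos': array([ 0.236698  , -0.55074806,  0.19529511]), 'orientation': array([-3.07554996e+00, -6.32695287e-01,  3.27870748e-04]), 'force': array([ 0.37705472, -0.13614522, -0.42167138]), 'wrist_torque': array([ 0.01036826, -0.01114652,  0.00543304]), 'gripper_force': 0.0, 'opening': 0.09280739787238274}
```

View pics/top.png

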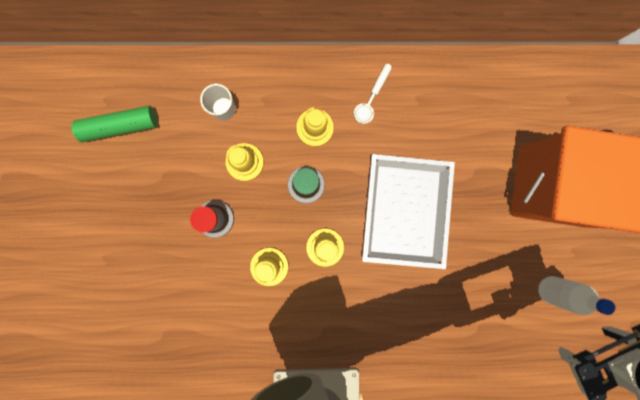

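View pics/scene.png

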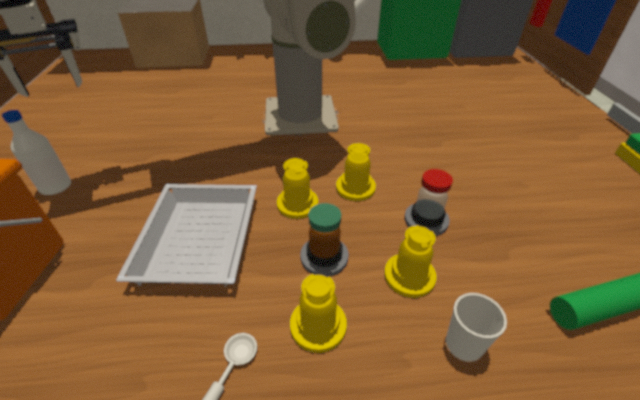

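Top view: the red lid is at (204,219) and the tray at (409,212). The green lid is at (306,181), with yellow dummies at (240,158), (315,120), (266,268) and (326,248). Scene view: red lid (436,181), green lid (325,217). The only other reds are in the background, at (540,10). Candidates for the target: red lid on the clear jar (204,219), green lid on the amber jar (306,181), and the yellow dummies. I choose (204,219).

```bash
cat > h.py <<'E'
import numpy as np,cv2
from scipy.spatial.transform import Rotation as R
def ray(c,u,v):
    K=c["intrinsics"]; d=np.array([(u-K[0,2])/K[0,0],-(v-K[1,2])/K[1,1],-1.])
    return np.array(c["origin"]),R.from_rotvec(c["orientation"]).apply(d)
def onz(c,u,v,z):
    o,d=ray(c,u,v); return o+d*(z-o[2])/d[2]
def redmask(p):
    p=p.astype(int); return ((p[:,:,0]>90)&(p[:,:,1]<45)&(p[:,:,2]<45)).astype(np.uint8)
def blobs(m,a=30):
    n,l,s,c=cv2.connectedComponentsWithStats(m); return [(s[i],c[i],l==i) for i in range(1,n) if s[i][4]>a]
def pts(c,d,m):
    v,u=np.nonzero(m&(d>0)); K=c["intrinsics"]; z=d[v,u]
    P=np.c_[(u-K[0,2])/K[0,0]*z,-(v-K[1,2])/K[1,1]*z,-z]
    return R.from_rotvec(c["orientation"]).apply(P)+c["origin"]
E
python3 - <<'E'
from h import *
for n in("top","scene"):
    c=np.load(f"pics/{n}.npz"); p,d=c["p"],c["d"]
    for s,ce,m in blobs(redmask(p)):
        P=pts(c,d,m); t=P[P[:,2]>np.percentile(P[:,2],90)-.006] 
        (u,v),r=cv2.minEnclosingCircle(np.argwhere(m)[:,::-1].astype(np.float32))
        print(n,s,ce.round(1),"top z",np.percentile(P[:,2],[10,50,90]).round(3),"mid",((t.max(0)+t.min(0))/2).round(4),np.ptp(t,axis=0).round(3))
    q=p.astype(int); k=((q[:,:,1]>q[:,:,0]*1.15)&(q[:,:,1]>40)).astype(np.uint8)
    for s,ce,m in blobs(k,100):
        P=pts(c,d,m); print(" green",ce.round(0),np.median(P,0).round(3))
    y=((q[:,:,0]>130)&(q[:,:,1]>110)&(q[:,:,2]<60)).astype(np.uint8)
    for s,ce,m in blobs(y,150):
        P=pts(c,d,m); print(" yel",ce.round(0),P[P[:,2]>P[:,2].max()-.02].mean(0).round(3),P[:,2].max().round(3))
c=np.load("pics/top.npz")
for u,v in((371,155),(454,161),(446,268),(362,264)): print("tray mouth",onz(c,u,v,.036).round(3))
for u,v in((378,165),(443,169),(436,260),(371,257)): print("tray floor",onz(c,u,v,.003).round(3))
cv2.imwrite("pics/crop.png",cv2.resize(np.hstack([c["p"][180:260,160:260],np.load("pics/scene.npz")["p"][150:230+0,390:490]])[:,:,::-1],None,fx=3,fy=3))
E
```

```text
green [114. 124.] [0.736 0.491 0.051]
 green [305. 181.] [0.584 0.023 0.121]
 yel [588. 173.] [ 0.587 -0.578  0.208] 0.213
 yel [248. 160.] [0.639 0.162 0.083] 0.093
 yel [270. 259.] [0.393 0.108 0.086] 0.095
scene [531   0  20  26 237] [541.6  12.3] top z [0.136 0.173 0.208] mid [-0.4001  0.95    0.2094] [0.027 0.029 0.015]
scene [422 170  30  21 438] [437.1 179.4] top z [0.12  0.122 0.123] mid [0.5006 0.2521 0.1205] [0.058 0.056 0.007]
scene [  1 292  14   9  32] [  7.7 296.1] top z [0.023 0.032 0.041] mid [ 0.6521 -0.5369  0.0392] [0.009 0.002 0.008]
 green [417.  28.] [-0.41   0.474  0.122]
 green [634. 141.] [0.311 0.85  0.054]
 green [325. 217.] [0.591 0.019 0.121]
 green [597. 302.] [0.756 0.453 0.049]
 yel [358. 153.] [0.382 0.115 0.114] 0.119
 yel [295. 170.] [ 0.429 -0.028  0.114] 0.119
 yel [355. 186.] [0.384 0.105 0.041] 0.054
 yel [296. 203.] [ 0.571 -0.007  0.122] 0.122
 yel [418. 242.] [0.649 0.175 0.115] 0.12
 yel [408. 277.] [0.651 0.169 0.056] 0.066
 yel [317. 310.] [ 0.736 -0.005  0.115] 0.12
tray mouth [ 0.655 -0.144  0.036]
tray mouth [ 0.638 -0.356  0.036]
tray mouth [ 0.367 -0.329  0.036]
tray mouth [ 0.381 -0.116  0.036]
tray floor [ 0.634 -0.167  0.003]
tray floor [ 0.621 -0.338  0.003]
tray floor [ 0.384 -0.314  0.003]
tray floor [ 0.395 -0.145  0.003]
```

View pics/crop.png

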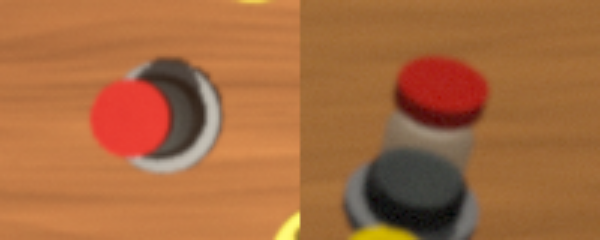

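The crop confirms the red lid on the clear jar, standing in its grey grip. I'll lift and move across, then refine from close by.

arm_command(targets=[{"z":0.08},{"z":0.16},{"z":0.24},{"x":0.03,"y":0.07,"z":0.28},{"x":0.06,"y":0.14,"z":0.28},{"x":0.09,"y":0.21,"z":0.28},{"x":0.12,"y":0.28,"z":0.28},{"x":0.14,"y":0.35,"z":0.28},{"x":0.17,"y":0.42,"z":0.28},{"x":0.2,"y":0.49,"z":0.28}])

```text
schema error: expected keys x, y, z, rx, ry, rz, claw
```

arm_command(targets=[{"x":0.03,"y":0.08},{"x":0.06,"y":0.16},{"x":0.09,"y":0.24},{"x":0.12,"y":0.32},{"x":0.15,"y":0.4},{"x":0.18,"y":0.48},{"x":0.21,"y":0.56},{"x":0.24,"y":0.64},{"x":0.25,"y":0.72},{"x":0.25,"y":0.8}])

```text
schema error: expected keys x, y, z, rx, ry, rz, claw
```

```bash
python3 - <<'E'
from h import *
from plant import robot
c=np.load("pics/top.npz"); print("top",onz(c,203.3,219.3,.122).round(4))
c=np.load("pics/scene.npz"); print("scene",onz(c,437,177.5,.122).round(4))
s=robot.read_state(); print(s["t"],s["tool_pos"].round(4),s["q"].round(3),R.from_rotvec(s["orientation"]).as_matrix().round(3))
c=robot.get_calibration("wrist"); p,d=robot.read_camera("wrist")
cv2.imwrite("pics/w1.png",p[:,:,::-1])
for st,ce,m in blobs(redmask(p),200):
    P=pts(c,d,m); t=P[P[:,2]>.115] if len(P) else P
    print(st,ce.round(1),np.percentile(P[:,2],[10,50,90]).round(4) if len(P) else 0,t.min(0).round(4),t.max(0).round(4))
    print(cv2.fitEllipse(max(cv2.findContours(m.astype(np.uint8),0,1)[0],key=len)),onz(c,*ce,.122).round(4))
E
```

```text
top [0.4995 0.2552 0.122 ]
scene [0.499  0.2536 0.122 ]
0.1 [ 0.2367 -0.5507  0.1953] [-1.25   0.131  1.489 -0.     1.523 -0.085] [[ 0.919  0.395 -0.001]
 [ 0.395 -0.919  0.002]
 [ 0.    -0.002 -1.   ]]
```

View pics/w1.png

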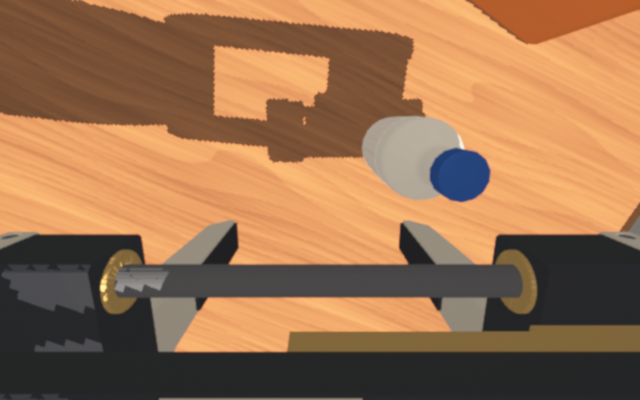

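The move was refused because every row needs all its keys. The wrist view is still the start pose, with the bottle at (420,160), so I'll go up first.

arm_command(targets=[{"x":0,"y":0,"z":0.08,"rx":0,"ry":0,"rz":0,"claw":0},{"x":0,"y":0,"z":0.16,"rx":0,"ry":0,"rz":0,"claw":0},{"x":0,"y":0,"z":0.24,"rx":0,"ry":0,"rz":0,"claw":0},{"x":0.02,"y":0.07,"z":0.28,"rx":0,"ry":0,"rz":0,"claw":0},{"x":0.05,"y":0.14,"z":0.28,"rx":0,"ry":0,"rz":0,"claw":0},{"x":0.08,"y":0.21,"z":0.28,"rx":0,"ry":0,"rz":0,"claw":0},{"x":0.11,"y":0.28,"z":0.28,"rx":0,"ry":0,"rz":0,"claw":0},{"x":0.14,"y":0.35,"z":0.28,"rx":0,"ry":0,"rz":0,"claw":0},{"x":0.17,"y":0.42,"z":0.28,"rx":0,"ry":0,"rz":0,"claw":0},{"x":0.2,"y":0.49,"z":0.28,"rx":0,"ry":0,"rz":0,"claw":0}], squeeze=30)

```text
t: 0.98
tool_pos: [0.337, -0.3045, 0.336]
orientation: [-3.077, -0.632, -0.0]
force: [1.3, -0.4, -0.1]
opening: 0.093
gripper_force: 0.0
```

arm_command(targets=[{"x":0.03,"y":0.07,"z":0,"rx":0,"ry":0,"rz":0,"claw":0},{"x":0.06,"y":0.14,"z":0,"rx":0,"ry":0,"rz":0,"claw":0},{"x":0.09,"y":0.21,"z":0,"rx":0,"ry":0,"rz":0,"claw":0},{"x":0.12,"y":0.28,"z":0,"rx":0,"ry":0,"rz":0,"claw":0},{"x":0.15,"y":0.35,"z":0,"rx":0,"ry":0,"rz":0,"claw":0},{"x":0.18,"y":0.42,"z":0,"rx":0,"ry":0,"rz":0,"claw":0},{"x":0.21,"y":0.5,"z":0,"rx":0,"ry":0,"rz":0,"claw":0},{"x":0.24,"y":0.58,"z":0,"rx":0,"ry":0,"rz":0,"claw":0},{"x":0.27,"y":0.66,"z":0,"rx":0,"ry":0,"rz":0,"claw":0},{"x":0.28,"y":0.74,"z":0,"rx":0,"ry":0,"rz":0,"claw":0}])

```text
t: 1.82
tool_pos: [0.4772, 0.064, 0.3356]
orientation: [3.077, 0.633, -0.001]
force: [1.5, -0.6, 0.4]
opening: 0.0929
gripper_force: 0.0
```

arm_command(targets=[{"x":0.04,"y":0.07,"z":0,"rx":0,"ry":0,"rz":0,"claw":0},{"x":0.04,"y":0.14,"z":0,"rx":0,"ry":0,"rz":0,"claw":0},{"x":0.04,"y":0.21,"z":0,"rx":0,"ry":0,"rz":0,"claw":0},{"x":0.04,"y":0.28,"z":0,"rx":0,"ry":0,"rz":0,"claw":0},{"x":0.04,"y":0.28,"z":0,"rx":0,"ry":0,"rz":0,"claw":0}])

```text
t: 2.23
tool_pos: [0.4955, 0.2075, 0.3352]
orientation: [-3.073, -0.64, 0.002]
force: [1.6, 0.4, 0.1]
opening: 0.0929
gripper_force: 0.0
```

```bash
cat > w.py <<'E'
from h import *
from plant import robot
import sys
s=robot.read_state(); print(s["t"],s["tool_pos"].round(4),s["q"].round(3),s["force"].round(1),s["wrist_torque"].round(2),s["opening"],s["gripper_force"]);print(R.from_rotvec(s["orientation"]).as_matrix().round(3))
c=robot.get_calibration("wrist"); p,d=robot.read_camera("wrist")
cv2.imwrite(sys.argv[1],p[:,:,::-1])
for st,ce,m in blobs(redmask(p),200):
    P=pts(c,d,m); z=np.percentile(P[:,2],90) if len(P) else .122
    t=P[abs(P[:,2]-z)<.006] if len(P) else np.zeros((1,3))
    print(st,ce.round(1),z,t.min(0).round(4),t.max(0).round(4),((t.min(0)+t.max(0))/2).round(4),onz(c,*ce,.122).round(4))
E
python3 w.py pics/w2.png
```

```text
2.2333 [0.4955 0.2075 0.3352] [ 0.299 -0.053  1.426  0.002  1.77   1.46 ] [1.6 0.4 0.1] [-0.02 -0.03 -0.03] 0.09285418439213185 0.0
[[ 0.917  0.399 -0.002]
 [ 0.399 -0.917  0.002]
 [-0.001 -0.002 -1.   ]]
[273 130  37  34 852] [290.  145.1] 0.12318852062127407 [0.487  0.2253 0.1193] [0.5258 0.2783 0.125 ] [0.5064 0.2518 0.1221] [0.5078 0.2538 0.122 ]
```

View pics/w2.png

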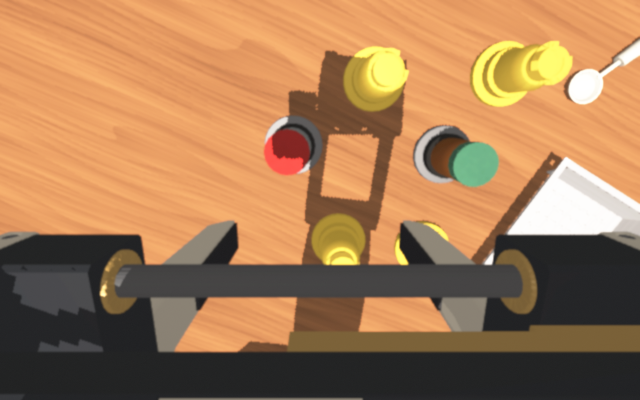

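The wrist view shows the red lid centred near (288,151), partly in the gripper's shadow. Green is at (473,163), and yellow dummies are at (375,78), (340,240), (420,245) and (540,65).

```bash
python3 - <<'E'
from h import *
from plant import robot
c=robot.get_calibration("wrist"); p=cv2.imread("pics/w2.png")[:,:,::-1].astype(int)
m=((p[:,:,0]>60)&(p[:,:,0]>2.2*p[:,:,1])&(p[:,:,0]>2.2*p[:,:,2])).astype(np.uint8); m[:120]=0;m[190:]=0;m[:,:250]=0;m[:,330:]=0
k=max(cv2.findContours(m,0,1)[0],key=len); e=cv2.minEnclosingCircle(k); print(cv2.boundingRect(k),e,cv2.fitEllipse(k),onz(c,*e[0],.122),onz(c,288,151,.122))
E
```

```text
(264, 130, 46, 45) ((286.532958984375, 151.74176025390625), 22.702171325683594) ((286.48760986328125, 151.8363800048828), (43.764686584472656, 43.9251708984375), 45.49444580078125) [0.49837644 0.2518043  0.122     ] [0.50003392 0.25041141 0.122     ]
```

arm_command(targets=[{"x":0.01,"y":0.05,"z":-0.04,"rx":0,"ry":0,"rz":0,"claw":0},{"x":0.01,"y":0.09,"z":-0.1,"rx":0,"ry":0,"rz":0,"claw":0},{"x":0.01,"y":0.09,"z":-0.16,"rx":0,"ry":0,"rz":0,"claw":0},{"x":0.01,"y":0.09,"z":-0.22,"rx":0,"ry":0,"rz":0,"claw":0},{"x":0.01,"y":0.09,"z":-0.25,"rx":0,"ry":0,"rz":0,"claw":0},{"x":0.01,"y":0.09,"z":-0.25,"rx":0,"ry":0,"rz":0,"claw":0},{"x":0.01,"y":0.09,"z":-0.25,"rx":0,"ry":0,"rz":0,"claw":0}])

```text
t: 2.87
tool_pos: [0.5012, 0.246, 0.2106]
orientation: [3.077, 0.632, -0.003]
force: [0.8, 0.2, 0.8]
opening: 0.0932
gripper_force: 0.0
```

```bash
python3 w.py pics/w3.png
```

```text
2.8667 [0.5012 0.246  0.2106] [ 0.365  0.014  1.584 -0.     1.546  1.53 ] [0.8 0.2 0.8] [0.05 0.01 0.04] 0.09316512588120754 0.0
[[ 0.919  0.394 -0.002]
 [ 0.394 -0.919 -0.001]
 [-0.002  0.    -1.   ]]
[ 278  157   60   62 2156] [305.9 184.3] 0.12319667876125753 [0.47   0.2312 0.1195] [0.5275 0.2824 0.1249] [0.4987 0.2568 0.1222] [0.501  0.2586 0.122 ]
```

View pics/w3.png

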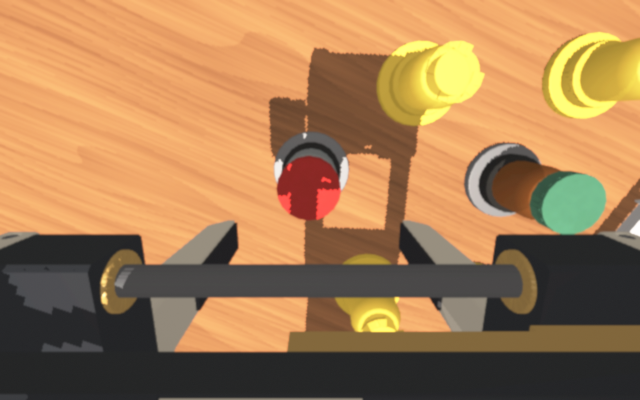

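The lid is at about (309,188) here. All views agree on (0.4995, 0.2545). I'll align above it and settle.

arm_command(targets=[{"x":0,"y":0.017,"z":-0.04,"rx":0,"ry":0,"rz":0,"claw":0},{"x":-0.002,"y":0.017,"z":-0.08,"rx":0,"ry":0,"rz":0,"claw":0},{"x":-0.002,"y":0.017,"z":-0.1,"rx":0,"ry":0,"rz":0,"claw":0},{"x":-0.002,"y":0.017,"z":-0.1,"rx":0,"ry":0,"rz":0,"claw":0},{"x":-0.002,"y":0.017,"z":-0.1,"rx":0,"ry":0,"rz":0,"claw":0},{"x":-0.002,"y":0.017,"z":-0.1,"rx":0,"ry":0,"rz":0,"claw":0}])

```text
t: 3.42
tool_pos: [0.5017, 0.2556, 0.1633]
orientation: [-3.077, -0.633, -0.004]
force: [0.6, 0.4, -0.3]
opening: 0.0932
gripper_force: 0.0
```

```bash
python3 - <<'E'
from h import *
from plant import robot
c=robot.get_calibration("wrist")
s=robot.read_state();print(s["tool_pos"],s["q"].round(3),c["origin"])
c3=dict(c); # w3 camera: same orientation, shifted by TCP difference
c3["origin"]=c["origin"]+np.array([.5012,.246,.2106])-s["tool_pos"]
print(onz(c3,309,188,.122))
E
```

```text
[0.50171736 0.25564727 0.16326418] [ 0.38   0.046  1.638 -0.     1.455  1.546] [0.56132295 0.281456   0.35222281]
[0.49929167 0.25486303 0.122     ]
```

arm_command(targets=[{"x":-0.005,"y":-0.002,"z":-0.03,"rx":0,"ry":0,"rz":0,"claw":0},{"x":-0.005,"y":-0.002,"z":-0.06,"rx":0,"ry":0,"rz":0,"claw":0},{"x":-0.005,"y":-0.002,"z":-0.088,"rx":0,"ry":0,"rz":0,"claw":0},{"x":-0.005,"y":-0.002,"z":-0.088,"rx":0,"ry":0,"rz":0,"claw":0},{"x":-0.005,"y":-0.002,"z":-0.088,"rx":0,"ry":0,"rz":0,"claw":0},{"x":-0.005,"y":-0.002,"z":-0.088,"rx":0,"ry":0,"rz":0,"claw":0}])

```text
t: 3.92
tool_pos: [0.4991, 0.2548, 0.1191]
orientation: [-3.077, -0.633, -0.003]
force: [0.7, 0.1, 0.6]
opening: 0.0929
gripper_force: 0.0
```

arm_command(targets=[{"x":0,"y":0,"z":0,"rx":0,"ry":0,"rz":0,"claw":60},{"x":0,"y":0,"z":0,"rx":0,"ry":0,"rz":0,"claw":90},{"x":0,"y":0,"z":0,"rx":0,"ry":0,"rz":0,"claw":130},{"x":0,"y":0,"z":0,"rx":0,"ry":0,"rz":0,"claw":160},{"x":0,"y":0,"z":0,"rx":0,"ry":0,"rz":0,"claw":160},{"x":0,"y":0,"z":0,"rx":0,"ry":0,"rz":0,"claw":160}], squeeze=30)

```text
t: 4.42
tool_pos: [0.4981, 0.2545, 0.1173]
orientation: [-3.077, -0.633, -0.0]
force: [0.0, -0.2, -0.5]
opening: 0.0576
gripper_force: 0.0
```

arm_command(targets=[{"x":0,"y":0,"z":0,"rx":0,"ry":0,"rz":0,"claw":160},{"x":0,"y":0,"z":0,"rx":0,"ry":0,"rz":0,"claw":160}])

```text
t: 4.58
tool_pos: [0.4981, 0.2545, 0.1172]
orientation: [3.077, 0.633, -0.0]
force: [0.3, 0.1, -0.4]
opening: 0.0441
gripper_force: 0.0
```

```bash
python3 w.py pics/w4.png; python3 - <<'E'
from h import *
from plant import robot
p,d=robot.read_camera("scene"); q,_=robot.read_camera("top")
cv2.imwrite("pics/g1.png",cv2.resize(np.hstack([p[90:230,340:520],q[150:290,110:290]])[:,:,::-1],None,fx=2.2,fy=2.2))
E
```

```text
4.5833 [0.4981 0.2545 0.1172] [ 0.381  0.072  1.697 -0.     1.373  1.546] [ 0.3  0.1 -0.4] [0.   0.   0.02] 0.044060776099350954 0.0
[[ 0.919  0.395 -0.   ]
 [ 0.395 -0.919 -0.   ]
 [-0.     0.    -1.   ]]
```

View pics/g1.png

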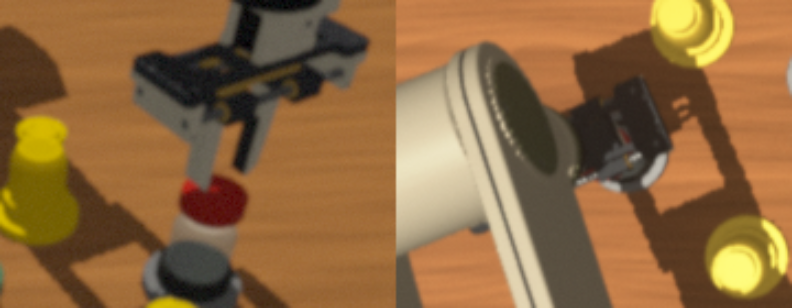

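The fingers have closed over nothing. The tips look to be above the lid, with the left tip near scene (433,175). I'll measure where the tips really are by depth.

```bash
python3 - <<'E'
from h import *
from plant import robot
s=robot.read_state(); M=R.from_rotvec(s["orientation"]).as_matrix()
print(s["tool_pos"],s["opening"])
c=robot.get_calibration("scene"); p,d=robot.read_camera("scene")
for st,ce,m in blobs(redmask(p),150):
    P=pts(c,d,m); print("red",st,P.min(0).round(3),P.max(0).round(3))
P=pts(c,d,np.ones(d.shape,bool)); t=s["tool_pos"]
k=(np.hypot(P[:,0]-t[0],P[:,1]-t[1])<.09)&(P[:,2]>.085)&(P[:,2]<.2)
v,u=np.nonzero(d>0); u,v,P=u[k],v[k],P[k]; col=p[v,u].astype(int); grey=(np.ptp(col,axis=1)<40)&(col.mean(1)>50)
L=(P-t)@M
for lo in np.arange(-.07,.03,.01):
    for sg in(-1,1):
        j=grey&(L[:,2]>=lo)&(L[:,2]<lo+.01)&(L[:,1]*sg>0)
        if j.sum()>2: print(round(lo,2),sg,j.sum(),"toolxyz",np.median(L[j],0).round(3),"world",np.median(P[j],0).round(3),"uv",np.median(u[j]),np.median(v[j]))
E
```

```text
[0.49806442 0.25452795 0.11717223] 0.03546541343888943
red [531   0  21  27 329] [-0.441  0.934  0.123] [-0.387  0.983  0.217]
-0.07 -1 23 toolxyz [ 0.01  -0.022 -0.065] world [0.498 0.278 0.182] uv 457.0 151.0
-0.07 1 48 toolxyz [ 0.008  0.035 -0.066] world [0.517 0.225 0.183] uv 432.5 158.0
-0.06 -1 24 toolxyz [ 0.009 -0.022 -0.055] world [0.498 0.279 0.172] uv 455.0 155.5
-0.06 1 49 toolxyz [ 0.008  0.034 -0.055] world [0.517 0.226 0.172] uv 431.0 163.0
-0.05 -1 21 toolxyz [ 0.01  -0.022 -0.045] world [0.498 0.279 0.162] uv 454.0 160.0
-0.05 1 42 toolxyz [ 0.008  0.033 -0.045] world [0.517 0.226 0.162] uv 431.0 167.0
-0.04 -1 17 toolxyz [ 0.01  -0.021 -0.036] world [0.498 0.278 0.153] uv 452.0 164.0
-0.04 1 32 toolxyz [ 0.009  0.03  -0.037] world [0.517 0.231 0.154] uv 432.0 171.0
-0.03 -1 7 toolxyz [ 0.009 -0.019 -0.028] world [0.499 0.276 0.145] uv 451.0 167.0
-0.03 1 5 toolxyz [ 0.01   0.025 -0.028] world [0.517 0.235 0.146] uv 433.0 174.0
0.01 1 7 toolxyz [0.017 0.024 0.012] world [0.524 0.239 0.105] uv 432.0 193.0
0.02 1 24 toolxyz [0.012 0.018 0.024] world [0.516 0.243 0.093] uv 431.5 194.0
```

```bash
python3 - <<'E'
from h import *
from plant import robot
c=robot.get_calibration("scene"); p,d=robot.read_camera("scene")
K=c["intrinsics"]
for u in (432,438,451):
  print(u)
  for v in range(112,202,3):
    o,r=ray(c,u,v); print(v,p[v,u],(o+r*d[v,u]).round(3))
E
```

```text
432
112 [51 41 37] [0.497 0.214 0.267]
115 [29 31 29] [0.5   0.214 0.263]
118 [78 62 31] [0.496 0.216 0.255]
121 [55 44 29] [0.493 0.219 0.247]
124 [28 31 31] [0.504 0.216 0.247]
127 [23 24 23] [0.544 0.199 0.266]
130 [18  9 19] [0.554 0.196 0.266]
133 [23 26 19] [0.563 0.193 0.266]
136 [35 36 36] [0.563 0.194 0.261]
139 [81 78 69] [0.562 0.195 0.255]
142 [73 70 64] [0.55  0.202 0.241]
145 [73 71 67] [0.556 0.201 0.239]
148 [102  96  84] [0.514 0.221 0.204]
151 [101  97  85] [0.515 0.222 0.198]
154 [100  98  83] [0.515 0.224 0.191]
157 [99 94 83] [0.516 0.225 0.185]
160 [99 94 80] [0.519 0.225 0.181]
163 [104  97  83] [0.519 0.226 0.174]
166 [103  97  85] [0.519 0.227 0.167]
169 [103  97  84] [0.52  0.229 0.16 ]
172 [106  98  84] [0.519 0.231 0.152]
175 [96 67 59] [0.519 0.232 0.145]
178 [89 20  8] [0.498 0.244 0.121]
181 [88 18 18] [0.509 0.24  0.122]
184 [89 21 15] [0.519 0.237 0.122]
187 [86 14 13] [0.524 0.236 0.119]
190 [88 23 20] [0.525 0.237 0.112]
193 [151 132 114] [0.523 0.24  0.103]
196 [146 128 105] [0.52  0.243 0.092]
199 [121 104  88] [0.522 0.244 0.086]
438
112 [17 17 2
[... 1484 characters left out ...]
0] [0.488 0.269 0.19 ]
148 [23 22 20] [0.49  0.27  0.185]
151 [19 20 21] [0.492 0.271 0.179]
154 [23 20 22] [0.495 0.271 0.175]
157 [24 22 25] [0.496 0.272 0.168]
160 [43 44 39] [0.499 0.272 0.163]
163 [69 66 60] [0.5   0.274 0.157]
166 [91 86 74] [0.501 0.275 0.15 ]
169 [137 104  75] [0.498 0.278 0.14 ]
172 [168 113  59] [ 0.33   0.373 -0.001]
175 [144  90  47] [ 0.342  0.369 -0.001]
178 [101  40  26] [0.503 0.281 0.122]
181 [99 36 18] [0.513 0.277 0.123]
184 [117  57  26] [0.52  0.275 0.121]
187 [139  87  45] [ 0.39   0.352 -0.   ]
190 [156 105  55] [ 0.4    0.348 -0.   ]
193 [168 113  60] [ 0.411  0.344 -0.001]
196 [161 107  58] [ 0.421  0.341 -0.001]
199 [158 105  57] [0.433 0.336 0.   ]
```

The depth confirms that the tips stand near z = 0.142 while the reported TCP is at 0.117, so the fingers end about 25 mm behind the reported TCP. Sideways they are aligned. I'll open and measure the tips again before descending.

arm_command(targets=[{"x":0,"y":0,"z":0,"rx":0,"ry":0,"rz":0,"claw":0},{"x":0,"y":0,"z":0,"rx":0,"ry":0,"rz":0,"claw":0},{"x":0,"y":0,"z":0,"rx":0,"ry":0,"rz":0,"claw":0},{"x":0,"y":0,"z":0,"rx":0,"ry":0,"rz":0,"claw":0},{"x":0,"y":0,"z":0,"rx":0,"ry":0,"rz":0,"claw":0},{"x":0,"y":0,"z":0,"rx":0,"ry":0,"rz":0,"claw":0},{"x":0,"y":0,"z":0,"rx":0,"ry":0,"rz":0,"claw":0},{"x":0,"y":0,"z":0,"rx":0,"ry":0,"rz":0,"claw":0},{"x":0,"y":0,"z":0,"rx":0,"ry":0,"rz":0,"claw":0}])

```text
t: 5.58
tool_pos: [0.4981, 0.2545, 0.1173]
orientation: [3.077, 0.633, 0.0]
force: [0.0, -0.0, 1.3]
opening: 0.0898
gripper_force: 0.0
```

```bash
cat > tips.py <<'E'
from h import *
from plant import robot
s=robot.read_state(); M=R.from_rotvec(s["orientation"]).as_matrix(); t=s["tool_pos"]
print(t.round(4),s["opening"],s["gripper_force"],s["force"].round(1),s["q"].round(3))
for n in("scene","wrist","top"):
    c=robot.get_calibration(n); p,d=robot.read_camera(n); np.savez(f"pics/l_{n}.npz",p=p,d=d)
    P=pts(c,d,np.ones(d.shape,bool)); v,u=np.nonzero(d>0); col=p[v,u].astype(int)
    L=(P-t)@M; w=s["opening"]/2
    for sg in(-1,1):
        j=(abs(L[:,0])<.012)&(L[:,1]*sg>w-.012)&(L[:,1]*sg<w+.025)&(L[:,2]>-.08)&(L[:,2]<.02)&(np.ptp(col,axis=1)<38)
        if j.sum()>3:
            f=L[j]; q=f[f[:,2]>np.percentile(f[:,2],95)-.012]
            print(n,sg,j.sum(),"tip z(tool)",np.percentile(f[:,2],[50,95,100]).round(3),"x",q[:,0].min().round(3),q[:,0].max().round(3),"y",q[:,1].min().round(3),q[:,1].max().round(3))
    m=(p[:,:,0]>60)&(p[:,:,0]>2.2*p[:,:,1])&(p[:,:,0]>2.2*p[:,:,2])
    q=pts(c,d,m); q=q[(np.hypot(q[:,0]-.4995,q[:,1]-.2545)<.06)&(q[:,2]>.115)]
    if len(q)>20: print(n,"lid",len(q),q.min(0).round(4),q.max(0).round(4))
E
python3 tips.py
```

```text
[0.4981 0.2545 0.1173] 0.08979888130993767 0.0 [ 0.  -0.   1.3] [ 0.381  0.072  1.697 -0.     1.373  1.546]
scene -1 235 tip z(tool) [-0.055 -0.031 -0.026] x -0.004 0.011 y -0.055 -0.042
scene 1 213 tip z(tool) [-0.058 -0.035 -0.024] x -0.005 0.011 y 0.049 0.063
scene lid 456 [0.469  0.2252 0.1151] [0.5301 0.2817 0.124 ]
wrist -1 1908 tip z(tool) [-0.055 -0.03  -0.025] x -0.007 0.01 y -0.059 -0.046
wrist 1 1949 tip z(tool) [-0.054 -0.029 -0.023] x -0.008 0.009 y 0.045 0.058
wrist lid 6438 [0.4684 0.2258 0.1151] [0.528  0.284  0.2386]
top lid 202 [0.4727 0.2175 0.1157] [0.5276 0.2763 0.2676]
```

Both the scene and wrist cameras put the tips about 24 mm above the reported TCP. To bring the tips to z ≈ 0.105, the reported TCP needs to be at about 0.081.

arm_command(targets=[{"x":0.002,"y":0,"z":-0.02,"rx":0,"ry":0,"rz":0,"claw":0},{"x":0.002,"y":0,"z":-0.04,"rx":0,"ry":0,"rz":0,"claw":0},{"x":0.002,"y":0,"z":-0.06,"rx":0,"ry":0,"rz":0,"claw":0},{"x":0.002,"y":0,"z":-0.072,"rx":0,"ry":0,"rz":0,"claw":0},{"x":0.002,"y":0,"z":-0.072,"rx":0,"ry":0,"rz":0,"claw":0},{"x":0.002,"y":0,"z":-0.072,"rx":0,"ry":0,"rz":0,"claw":0}])

```text
t: 6.23
tool_pos: [0.4984, 0.2542, 0.0802]
orientation: [3.077, 0.633, -0.003]
force: [0.2, -0.4, -0.2]
opening: 0.0931
gripper_force: 0.0
```

arm_command(targets=[{"x":0,"y":0,"z":0,"rx":0,"ry":0,"rz":0,"claw":60},{"x":0,"y":0,"z":0,"rx":0,"ry":0,"rz":0,"claw":90},{"x":0,"y":0,"z":0,"rx":0,"ry":0,"rz":0,"claw":130},{"x":0,"y":0,"z":0,"rx":0,"ry":0,"rz":0,"claw":160},{"x":0,"y":0,"z":0,"rx":0,"ry":0,"rz":0,"claw":160},{"x":0,"y":0,"z":0,"rx":0,"ry":0,"rz":0,"claw":160},{"x":0,"y":0,"z":0,"rx":0,"ry":0,"rz":0,"claw":160}], squeeze=30)

```text
t: 6.82
tool_pos: [0.4993, 0.2546, 0.0815]
orientation: [-3.077, -0.633, -0.001]
force: [0.9, -0.2, 1.9]
opening: 0.0587
gripper_force: 30.0
```

```bash
python3 tips.py; python3 -c "
from plant import robot
s=robot.read_state();print(s['wrist_torque'],s['force'])"
```

```text
[0.4993 0.2546 0.0815] 0.05868358409773397 30.00021137064323 [ 0.9 -0.2  1.9] [ 0.38   0.108  1.727 -0.     1.307  1.545]
scene -1 176 tip z(tool) [-0.06  -0.04  -0.034] x -0.002 0.012 y -0.04 -0.026
scene 1 276 tip z(tool) [-0.045  0.015  0.02 ] x -0.01 0.012 y 0.027 0.032
scene lid 353 [0.4734 0.2319 0.1153] [0.5318 0.2822 0.1238]
wrist -1 1602 tip z(tool) [-0.057 -0.031  0.02 ] x -0.007 0.012 y -0.043 -0.026
wrist 1 1638 tip z(tool) [-0.058 -0.032  0.004] x -0.008 0.012 y 0.025 0.042
wrist lid 6886 [0.4687 0.2257 0.115 ] [0.5279 0.2844 0.2015]
top lid 84 [0.4728 0.2206 0.1186] [0.5275 0.265  0.2767]
[-0.01582028  0.04971331 -0.02663221] [-0.62088256 -1.29713056  1.2753985 ]
```

Gripped at 30 N. Now twisting anticlockwise.

arm_command(targets=[{"x":0,"y":0,"z":0,"rx":0,"ry":0,"rz":0.05,"claw":160},{"x":0,"y":0,"z":0,"rx":0,"ry":0,"rz":0.1,"claw":160},{"x":0,"y":0,"z":0,"rx":0,"ry":0,"rz":0.15,"claw":160},{"x":0,"y":0,"z":0,"rx":0,"ry":0,"rz":0.2,"claw":160},{"x":0,"y":0,"z":0,"rx":0,"ry":0,"rz":0.25,"claw":160},{"x":0,"y":0,"z":0,"rx":0,"ry":0,"rz":0.3,"claw":160}])

```text
t: 7.47
tool_pos: [0.4987, 0.2554, 0.0815]
orientation: [-2.748, -1.52, -0.0]
force: [-2.6, 3.6, 3.3]
opening: 0.0587
gripper_force: 30.0
```

```bash
cat > st.py <<'E'
from plant import robot
import numpy as np
s=robot.read_state();print(s['t'],s['wrist_torque'].round(3),s['force'].round(1),s['q'].round(3),s['tool_pos'].round(4),s['opening'],s['gripper_force'])
E
python3 st.py
```

```text
7.4667 [ 0.6    0.497 -0.268] [-2.6  3.6  3.3] [0.381 0.108 1.727 0.002 1.307 0.94 ] [0.4987 0.2554 0.0815] 0.05872849871763708 29.99749318929389
```

The torque of -0.27 N m matches the thread friction, so the lid is turning without slip. q6 has range to spare, so I'll continue in the same grasp.

arm_command(targets=[{"x":0,"y":0,"z":0,"rx":0,"ry":0,"rz":0.05,"claw":160},{"x":0,"y":0,"z":0,"rx":0,"ry":0,"rz":0.1,"claw":160},{"x":0,"y":0,"z":0,"rx":0,"ry":0,"rz":0.15,"claw":160},{"x":0,"y":0,"z":0,"rx":0,"ry":0,"rz":0.2,"claw":160},{"x":0,"y":0,"z":0,"rx":0,"ry":0,"rz":0.25,"claw":160},{"x":0,"y":0,"z":0,"rx":0,"ry":0,"rz":0.3,"claw":160},{"x":0,"y":0,"z":0,"rx":0,"ry":0,"rz":0.35,"claw":160},{"x":0,"y":0,"z":0,"rx":0,"ry":0,"rz":0.4,"claw":160},{"x":0,"y":0,"z":0,"rx":0,"ry":0,"rz":0.45,"claw":160},{"x":0,"y":0,"z":0,"rx":0,"ry":0,"rz":0.5,"claw":160}])

```text
t: 8.3
tool_pos: [0.4979, 0.2554, 0.0815]
orientation: [-1.682, -2.651, 0.0]
force: [-7.3, 2.7, 6.5]
opening: 0.0593
gripper_force: 30.0
```

```bash
python3 st.py
```

```text
8.3 [ 0.491  1.164 -0.356] [-7.3  2.7  6.5] [ 0.381  0.108  1.727  0.002  1.309 -0.06 ] [0.4979 0.2554 0.0815] 0.059267543245881765 29.99826718121767
```

arm_command(targets=[{"x":0,"y":0,"z":0,"rx":0,"ry":0,"rz":0.05,"claw":160},{"x":0,"y":0,"z":0,"rx":0,"ry":0,"rz":0.1,"claw":160},{"x":0,"y":0,"z":0,"rx":0,"ry":0,"rz":0.15,"claw":160},{"x":0,"y":0,"z":0,"rx":0,"ry":0,"rz":0.2,"claw":160},{"x":0,"y":0,"z":0,"rx":0,"ry":0,"rz":0.25,"claw":160},{"x":0,"y":0,"z":0,"rx":0,"ry":0,"rz":0.3,"claw":160},{"x":0,"y":0,"z":0,"rx":0,"ry":0,"rz":0.34,"claw":160},{"x":0,"y":0,"z":0,"rx":0,"ry":0,"rz":0.34,"claw":160}])

```text
t: 8.97
tool_pos: [0.4979, 0.255, 0.0815]
orientation: [-0.701, -3.06, 0.0]
force: [-6.7, 0.9, 6.7]
opening: 0.0592
gripper_force: 30.0
```

```bash
python3 st.py
```

```text
8.9667 [ 0.197  1.014 -0.079] [-6.7  0.9  6.7] [ 3.810e-01  1.070e-01  1.727e+00  1.000e-03  1.309e+00 -7.400e-01] [0.4979 0.255  0.0815] 0.059168942278781216 30.00005059177056
```

arm_command(targets=[{"x":0,"y":0,"z":0,"rx":0,"ry":0,"rz":0.03,"claw":160},{"x":0,"y":0,"z":0,"rx":0,"ry":0,"rz":0.04,"claw":160}])

```text
t: 9.13
tool_pos: [0.498, 0.2549, 0.0815]
orientation: [-0.582, -3.085, 0.0]
force: [-7.2, 0.6, 6.2]
opening: 0.0587
gripper_force: 30.0
```

```bash
python3 st.py
```

```text
9.1333 [ 0.123  1.026 -0.326] [-7.2  0.6  6.2] [ 3.810e-01  1.070e-01  1.727e+00  1.000e-03  1.309e+00 -8.180e-01] [0.498  0.2549 0.0815] 0.058669302879217275 30.000952498521656
```

arm_command(targets=[{"x":0,"y":0,"z":0.004,"rx":0,"ry":0,"rz":0,"claw":160},{"x":0,"y":0,"z":0.008,"rx":0,"ry":0,"rz":0,"claw":160},{"x":0,"y":0,"z":0.008,"rx":0,"ry":0,"rz":0,"claw":160}])

```text
t: 9.38
tool_pos: [0.4988, 0.2545, 0.0852]
orientation: [-0.587, -3.086, 0.0]
force: [-1.8, 1.5, -1.0]
opening: 0.0591
gripper_force: 30.0
```

```bash
python3 st.py
```

```text
9.3833 [ 0.259  0.298 -0.096] [-1.8  1.5 -1. ] [ 0.38   0.104  1.724  0.     1.315 -0.814] [0.4988 0.2545 0.0852] 0.0591048604053192 29.99963465379551
```

No pull force, so the lid is free. Lifting.

arm_command(targets=[{"x":0,"y":0,"z":0.02,"rx":0,"ry":0,"rz":0,"claw":160},{"x":0,"y":0,"z":0.05,"rx":0,"ry":0,"rz":0,"claw":160},{"x":0,"y":0,"z":0.1,"rx":0,"ry":0,"rz":0,"claw":160},{"x":0,"y":0,"z":0.16,"rx":0,"ry":0,"rz":0,"claw":160},{"x":0,"y":0,"z":0.22,"rx":0,"ry":0,"rz":0,"claw":160},{"x":0,"y":0,"z":0.28,"rx":0,"ry":0,"rz":0,"claw":160},{"x":0,"y":0,"z":0.3,"rx":0,"ry":0,"rz":0,"claw":160},{"x":0,"y":0,"z":0.3,"rx":0,"ry":0,"rz":0,"claw":160}])

```text
t: 10.05
tool_pos: [0.5015, 0.2551, 0.2402]
orientation: [0.586, 3.079, 0.006]
force: [0.5, 0.8, -0.7]
opening: 0.0588
gripper_force: 30.0
```

```bash
python3 st.py; python3 - <<'E'
from h import *
from plant import robot
p,d=robot.read_camera("scene"); c=robot.get_calibration("scene")
m=(p[:,:,0]>60)&(p[:,:,0]>2.2*p[:,:,1].astype(float))&(p[:,:,0]>2.2*p[:,:,2].astype(float)); m[:60]=0
for s,ce,k in blobs(m.astype(np.uint8),60):
    P=pts(c,d,k); print(ce.round(),s[4],P.min(0).round(3),P.max(0).round(3),np.median(P,0).round(3))
q,dq=robot.read_camera("top"); ct=robot.get_calibration("top")
w=(q.min(2)>120).astype(np.uint8)
g=((np.ptp(q.astype(int),axis=2)<40)&(q.mean(2)>90)).astype(np.uint8)
for s,ce,k in blobs(g,2000):
    P=pts(ct,dq,k); r=cv2.minAreaRect(np.argwhere(k)[:,::-1].astype(np.float32)); print("tray",s,r,onz(ct,*r[0],.036).round(4)); F=P[(P[:,2]<.012)]; print(F.mean(0),(F.min(0)+F.max(0))/2, cv2.minAreaRect(F[:,:2].astype(np.float32)))
cv2.imwrite("pics/s2.png",np.vstack([cv2.resize(p[60:300,80:560],(640,320)),cv2.resize(q[120:290,150:490],(560,280))[:, :].repeat(1,0) if 0 else cv2.copyMakeBorder(cv2.resize(q[120:290,150:490],(540,270)),0,0,0,100,0)])[:,:,::-1])
E
```

```text
10.05 [ 0.004 -0.18  -0.022] [ 0.5  0.8 -0.7] [ 0.38   0.006  1.538 -0.     1.589 -0.815] [0.5015 0.2551 0.2402] 0.058815144338006706 29.999969406053424
[457. 110.] 728 [-0.078  0.223 -0.003] [0.535 0.513 0.282] [0.516 0.249 0.28 ]
tray [ 362  154   92  115 8946] ((407.9508361816406, 211.04098510742188), (83.9266357421875, 107.6469955444336), 5.194429397583008) [ 0.5122 -0.2352  0.036 ]
[ 0.5115032  -0.2370492   0.00299042] [ 0.5096792  -0.2383794   0.00251332] ((0.5095117092132568, -0.2423274964094162), (0.21737982332706451, 0.2751092314720154), 84.02798461914062)
```

View pics/s2.png

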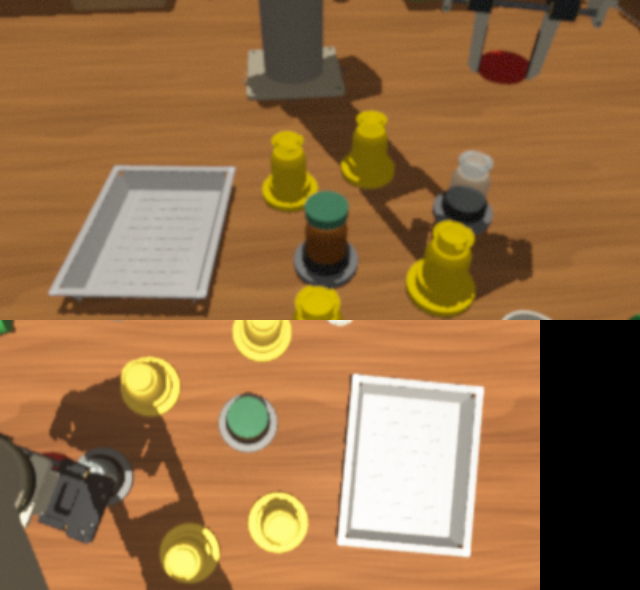

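The lid is off and held level between the fingers. The jar is open, the green jar is untouched and the tray is centred at (0.511, -0.237). Lid bottom ≈ reported TCP + 23 mm. Carrying it over to the tray.

arm_command(targets=[{"x":0,"y":-0.04,"z":0,"rx":0,"ry":0,"rz":-0.03,"claw":160},{"x":0,"y":-0.1,"z":0,"rx":0,"ry":0,"rz":-0.07,"claw":160},{"x":0,"y":-0.16,"z":0,"rx":0,"ry":0,"rz":-0.11,"claw":160},{"x":0,"y":-0.22,"z":0,"rx":0,"ry":0,"rz":-0.15,"claw":160},{"x":0,"y":-0.28,"z":0,"rx":0,"ry":0,"rz":-0.19,"claw":160},{"x":0,"y":-0.34,"z":0,"rx":0,"ry":0,"rz":-0.23,"claw":160},{"x":0.01,"y":-0.4,"z":0,"rx":0,"ry":0,"rz":-0.27,"claw":160},{"x":0.01,"y":-0.46,"z":0,"rx":0,"ry":0,"rz":-0.31,"claw":160},{"x":0.01,"y":-0.52,"z":0,"rx":0,"ry":0,"rz":-0.35,"claw":160},{"x":0.01,"y":-0.58,"z":0,"rx":0,"ry":0,"rz":-0.39,"claw":160}])

```text
t: 10.98
tool_pos: [0.5026, -0.0368, 0.2323]
orientation: [-1.719, -2.625, 0.003]
force: [1.0, 0.0, -0.6]
opening: 0.0589
gripper_force: 30.0
```

arm_command(targets=[{"x":0,"y":-0.06,"z":0,"rx":0,"ry":0,"rz":-0.04,"claw":160},{"x":0,"y":-0.12,"z":0,"rx":0,"ry":0,"rz":-0.08,"claw":160},{"x":0,"y":-0.18,"z":0,"rx":0,"ry":0,"rz":-0.12,"claw":160},{"x":0,"y":-0.24,"z":0,"rx":0,"ry":0,"rz":-0.16,"claw":160},{"x":0,"y":-0.3,"z":0,"rx":0,"ry":0,"rz":-0.2,"claw":160},{"x":0,"y":-0.36,"z":0,"rx":0,"ry":0,"rz":-0.22,"claw":160},{"x":0.01,"y":-0.4,"z":0,"rx":0,"ry":0,"rz":-0.22,"claw":160},{"x":0.01,"y":-0.4,"z":0,"rx":0,"ry":0,"rz":-0.22,"claw":160},{"x":0.01,"y":-0.4,"z":0,"rx":0,"ry":0,"rz":-0.22,"claw":160}])

```text
t: 11.73
tool_pos: [0.5078, -0.2357, 0.2323]
orientation: [-2.248, -2.188, 0.002]
force: [-0.2, 0.4, 0.2]
opening: 0.0592
gripper_force: 30.0
```

```bash
cat > lid.py <<'E'
from h import *
from plant import robot
s=robot.read_state(); print(R.from_rotvec(s["orientation"]).as_matrix().round(3))
p,d=robot.read_camera("scene"); c=robot.get_calibration("scene")
m=(p[:,:,0]>60)&(p[:,:,0]>2.2*p[:,:,1].astype(float))&(p[:,:,0]>2.2*p[:,:,2].astype(float)); m[:60]=0
for st,ce,k in blobs(m.astype(np.uint8),60):
    P=pts(c,d,k); P=P[P[:,0]>.3]
    if len(P): print(ce.round(),st[4],P.min(0).round(3),P.max(0).round(3),"top z",np.percentile(P[:,2],[50,90]).round(4),"lid-TCP",(np.percentile(P[:,2],90)-s["tool_pos"][2]).round(4))
E
python3 st.py; python3 lid.py
```

```text
11.7333 [ 0.003 -0.124  0.044] [-0.2  0.4  0.2] [-0.526  0.014  1.545  0.     1.587 -0.499] [ 0.5078 -0.2357  0.2323] 0.05916962087870102 29.999982956796885
[[ 0.027  1.    -0.004]
 [ 1.    -0.027  0.002]
 [ 0.002 -0.004 -1.   ]]
[172. 127.] 426 [ 0.478 -0.247  0.256] [ 0.539 -0.208  0.275] top z [0.2721 0.273 ] lid-TCP 0.0407
```

arm_command(targets=[{"x":0.004,"y":0,"z":-0.06,"rx":0,"ry":0,"rz":0,"claw":160},{"x":0.004,"y":0,"z":-0.13,"rx":0,"ry":0,"rz":0,"claw":160},{"x":0.004,"y":0,"z":-0.2,"rx":0,"ry":0,"rz":0,"claw":160},{"x":0.004,"y":0,"z":-0.27,"rx":0,"ry":0,"rz":0,"claw":160},{"x":0.004,"y":0,"z":-0.34,"rx":0,"ry":0,"rz":0,"claw":160},{"x":0.004,"y":0,"z":-0.4,"rx":0,"ry":0,"rz":0,"claw":160},{"x":0.004,"y":0,"z":-0.44,"rx":0,"ry":0,"rz":0,"claw":160},{"x":0.004,"y":0,"z":-0.46,"rx":0,"ry":0,"rz":0,"claw":160},{"x":0.004,"y":0,"z":-0.46,"rx":0,"ry":0,"rz":0,"claw":160},{"x":0.004,"y":0,"z":-0.46,"rx":0,"ry":0,"rz":0,"claw":160}])

```text
t: 12.62
tool_pos: [0.5112, -0.2346, 0.0055]
orientation: [-2.247, -2.194, 0.0]
force: [-0.5, -0.4, -0.2]
opening: 0.0589
gripper_force: 30.0
```

```bash
python3 st.py; python3 lid.py
```

```text
12.6167 [-0.042 -0.054  0.007] [-0.5 -0.4 -0.2] [-0.522  0.206  1.768  0.     1.168 -0.498] [ 0.5112 -0.2346  0.0055] 0.05892712312521982 29.999863081611693
[[ 0.024  1.    -0.   ]
 [ 1.    -0.024  0.   ]
 [ 0.    -0.    -1.   ]]
[204. 226.] 210 [ 0.485 -0.232  0.03 ] [ 0.573 -0.201  0.119] top z [0.045  0.0465] lid-TCP 0.041
```

arm_command(targets=[{"x":0,"y":0,"z":-0.02,"rx":0,"ry":0,"rz":0,"claw":160},{"x":0,"y":0,"z":-0.036,"rx":0,"ry":0,"rz":0,"claw":160},{"x":0,"y":0,"z":-0.044,"rx":0,"ry":0,"rz":0,"claw":160},{"x":0,"y":0,"z":-0.048,"rx":0,"ry":0,"rz":0,"claw":160},{"x":0,"y":0,"z":-0.048,"rx":0,"ry":0,"rz":0,"claw":160},{"x":0,"y":0,"z":-0.048,"rx":0,"ry":0,"rz":0,"claw":160}])

```text
t: 13.17
tool_pos: [0.5112, -0.2355, -0.0187]
orientation: [2.249, 2.193, 0.0]
force: [0.6, -0.1, 0.2]
opening: 0.0591
gripper_force: 30.0
```

```bash
python3 st.py; python3 lid.py
```

```text
13.1667 [-0.056 -0.084  0.046] [ 0.6 -0.1  0.2] [-0.523  0.242  1.777  0.     1.123 -0.498] [ 0.5112 -0.2355 -0.0187] 0.05907999776194151 29.99992389930412
[[ 0.025  1.     0.   ]
 [ 1.    -0.025 -0.   ]
 [-0.     0.    -1.   ]]
[206. 235.] 191 [ 0.489 -0.23   0.007] [ 0.571 -0.202  0.092] top z [0.0206 0.0222] lid-TCP 0.0409
```

The lid is about 1 mm above the tray floor. Releasing and then rising.

arm_command(targets=[{"x":0,"y":0,"z":0,"rx":0,"ry":0,"rz":0,"claw":80},{"x":0,"y":0,"z":0,"rx":0,"ry":0,"rz":0,"claw":60},{"x":0,"y":0,"z":0,"rx":0,"ry":0,"rz":0,"claw":40},{"x":0,"y":0,"z":0,"rx":0,"ry":0,"rz":0,"claw":30},{"x":0,"y":0,"z":0,"rx":0,"ry":0,"rz":0,"claw":30},{"x":0,"y":0,"z":0,"rx":0,"ry":0,"rz":0,"claw":30}])

```text
t: 13.72
tool_pos: [0.5112, -0.2355, -0.0187]
orientation: [2.249, 2.193, 0.0]
force: [-0.7, -0.3, -0.7]
opening: 0.0816
gripper_force: 0.0
```

arm_command(targets=[{"x":0,"y":0,"z":0.02,"rx":0,"ry":0,"rz":0,"claw":30},{"x":0,"y":0,"z":0.06,"rx":0,"ry":0,"rz":0,"claw":30},{"x":0,"y":0,"z":0.12,"rx":0,"ry":0,"rz":0,"claw":30},{"x":0,"y":0,"z":0.2,"rx":0,"ry":0,"rz":0,"claw":30},{"x":0,"y":0,"z":0.28,"rx":0,"ry":0,"rz":0,"claw":30},{"x":0,"y":0,"z":0.36,"rx":0,"ry":0,"rz":0,"claw":30},{"x":0,"y":0,"z":0.44,"rx":0,"ry":0,"rz":0,"claw":30},{"x":0,"y":0,"z":0.5,"rx":0,"ry":0,"rz":0,"claw":30},{"x":0,"y":0,"z":0.5,"rx":0,"ry":0,"rz":0,"claw":30},{"x":0,"y":0,"z":0.5,"rx":0,"ry":0,"rz":0,"claw":30}])

```text
t: 14.55
tool_pos: [0.5126, -0.2363, 0.2351]
orientation: [2.245, 2.189, 0.003]
force: [-0.4, 0.6, -0.7]
opening: 0.0819
gripper_force: 0.0
```

```bash
python3 st.py; python3 lid.py; python3 - <<'E'
from plant import robot
import cv2
p,d=robot.read_camera("scene"); cv2.imwrite("pics/end.png",p[:,:,::-1])
E
```

```text
14.55 [-0.048 -0.078  0.064] [-0.4  0.6 -0.7] [-0.523  0.014  1.54  -0.     1.582 -0.498] [ 0.5126 -0.2363  0.2351] 0.08188255709940619 0.0
[[ 0.025  1.     0.005]
 [ 1.    -0.025 -0.003]
 [-0.003  0.005 -1.   ]]
[198. 236.] 524 [ 0.487 -0.264  0.006] [ 0.543 -0.208  0.023] top z [0.0203 0.0217] lid-TCP -0.2134
```

View pics/end.png

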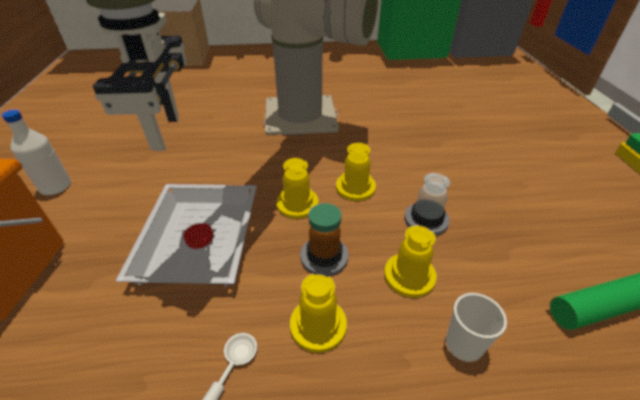

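The lid lies flat in the tray at (198,236) with its top at z = 0.021. The clear jar is open at (434,190), the green lid is still on at (325,217), and the gripper is clear of everything.

```bash
python3 -c "
from plant import robot
print(robot.close_job())"
```

```text
the job is handed in; nothing more can be done
None
```

The red lid is unscrewed and lying flat, top side up, in the foil tray; the green-lidded jar was not touched, and the job was handed in at about 15 s of the 54 s allowed (the hand-in returned no verdict).

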